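Slide the swab tub into the free place among the supplies

ROBOT

A 6-joint arm with a two-finger parallel gripper is mounted at the origin on the work surface. World frame = base frame: x ahead of the robot, y to its left, z up, the work surface at z = 0. Lengths are in m, angles in rad, forces in N, time in s.
With the tool pointing down it reaches from about 0.35 to 0.775 m from the base axis. Payload 7.3 kg.
Tool frame: the origin (TCP) lies midway between the tips of the shut fingers; the grasp point (between the pads) lies 19 mm behind it (ctrl.pinch_z is the x of the grasp point in the tool frame, in m); x points along the fingers, y is the direction in which the jaws open and shut, and the axes are right-handed (so a half turn about x gives the same grasp; the last joint's range is limited). The gripper opens to 92 mm and grips with 3 to 60 N. Pads are 19 mm wide; open, the fingers measure 130 mm over their backs; the gripper's body (75 mm by 190 mm) begins 47 mm behind the grasp point.
Start: joints at [1.142, 0.342, 1.524, -0, 1.275, -0.146], TCP at [0.146, 0.504, 0.227] pointing down, gripper open.
Joint ranges: [-2.53, 2.53], [-0.77, 2.02], [0.04, 2.7], [-1, 4.14], [0.28, 2.66], [-3.11, 3.11]. Speed limits (rad/s): [2.57, 2.57, 3.14, 3.14, 3.14, 3.14].

INTERFACE

Orientations are given as a rotation vector (axis times angle).
In Python, from cell import ctrl gives the robot as it stands.
- The arm moves only by the tool arm_command, never from a script. Its argument "rows" is a list that holds one entry, the list of rows, each a list of 7 numbers: the shift along the tool's x, y, z in m, then the turn, a rotation vector about the tool's x, y, z in rad, then the finger opening in m, from 0 to 0.0918. A call has 1 to 20 rows; each row is the pose to reach, as a shift and turn from the pose commanded when the call began, along the tool's axes at that moment; what a row does not reach only later rows make up. A row lasts 1/12 s, in which the tool goes at most 41.7 mm and 7.16 degrees, less where a joint would pass 70% of its speed; a pose out of reach is approached as far as the arm can. A call with a gripper value outside its range is refused whole. The fingers move at their own pace and stop on an object; "squeeze" is the grip in N (left out, the last holds). Time passes only in rows, so rows that repeat a pose let the fingers close. It gives the time, the measured TCP pose, the force and the opening at its end, in the units of the state.
- ctrl.get_obs(): the state, without advancing time (a new reading comes with each control period).
- ctrl.read_camera(name): name is "scene" or "top" or "wrist"; returns a dict with "color" (400x640x3 uint8, blue, green, red), "fovy" (degrees; the focal length in pixels is half the picture's height over the tangent of half this angle, whatever the lens; pixels are square), "cx", "cy" (the principal point, pixels), "D" ([k1, k2, p1, p2, k3] as OpenCV has them; the pictures are not rectified), "T" (4x4, takes a point from camera to world coordinates); the wrist camera has in their place "T_tool_cam" (4x4, takes a point from camera to tool coordinates, whose origin is the TCP and whose axes are the tool frame's). Camera axes: x right, y down, z forward; pixel columns grow to the right and rows downward; lengths in m; the calibration is good to about 2 mm. A picture is of the moment at which its call begins: read the wrist's pose just before it. There is no depth.
- ctrl.job_done(): hands the job in, once; it reports no verdict.
Trained networks look in a picture, given as the dict that the camera call returned (one of the last four; its "shot" number tells which), for a name from the list of things; names that differ only in an ending like _2 or _b are one class to them, and where a whole thing is asked for, a point or a joint stands for the part that bears it (a point fixed in the world has none). Each returns a list of dicts, best first, with "p" (0 to 1); they miss things now and then, are a little off and sometimes report something else, mostly with a low value. They report only what shows in the picture. A call takes as long as a camera call. They do not tell look-alikes from the thing itself.
- ctrl.spot_in(picture, thing): "extent" ([left, top, width, height] in pixels, round what is visible of it).
- ctrl.tip_of(picture, thing): "pixel" ([row, column] in pixels: a listed point, or the origin of a listed thing).
The state is a dict: "time_s": time; "joint_positions": joint angles; "joint_vel": joint speeds; "joint_torque": joint torques, N m; "position": TCP position; "tcp_rot": TCP orientation; "contact_force": force on the tool from outside, world axes, zero at the start; "wrist_torque": the same for the moment, N m; "opening": opening from 0.0 (shut) to 1.0 (fully open).
Only numpy, scipy, OpenCV 4.12 (cv2) and the standard library are available. Lean on these libraries where they do the work, as an engineer would, in place of code of your own. Each camera call takes 0.05 s, during which the arm holds its last target.

TASK

The blue-lidded swab tub has been left in the writing space at the front of the desk. Slide it gently back into the one free place in the row of supplies that is wide enough for it, so that it ends up standing inside the green taped area. Keep it flat on the desk all the way (no lifting or tipping), and do not let the tub or the robot touch the small tub, steel jar, tube rack or carton standing there.

Things in the scene. Friction and masses are not known exactly. Their poses are not given: they have to be found in the camera images.
- tub_centre (a point): Centre (29 mm above the desk) of the swab tub to be moved: a closed round plastic tub with straight sides, 110 mm in diameter, 58 mm high, cream body, ribbed blue lid fixed on. It stands on the bare desk between the robot and the taped area, weighs 0.2 to 0.42 kg and slides with friction 0.5 to 0.7. Too wide for most grippers; it can be pushed against its side, low down.
- area_centre (a point): Centre of the supplies area: a rectangle of green tape, 25 mm wide and film-thin (no step); 170 (its x, away from the robot) by 750 mm (its y) inside the tape, 220 by 800 outside; turned up to 5 degrees. On its middle line are five places about 145 mm apart; the four supplies stand on four in any order, one is empty. Other things stand over 30 mm behind it; the desk before it is bare.
- small_tub: A smaller round tub, 84 mm in diameter, 52 mm high, pale grey body and white lid; origin at the centre of its underside. To be left untouched.
- jar: A round brushed-steel jar, 76 mm in diameter, 96 mm high to the top of the black knob on its lid; origin at the centre of its underside. To be left untouched.
- rack: A white tube rack, 100 mm (its x axis) by 56 mm (its y axis), 92 mm high over the red, purple and yellow caps of its eight tubes; origin at the centre of its underside. It is turned by up to 16 degrees. To be left untouched.
- carton: A white carton with a teal band, 90 mm (its x axis) by 72 mm (its y axis) by 66 mm high; origin at the centre of its underside. It is turned by up to 16 degrees. To be left untouched.
There are look-alikes about, which are no part of the job. What is meant by the part that bears tub_centre is not pink, and is the smaller of those in its own colour.

How it is judged:
At the end, for the whole second after the job is handed in: The swab tub stands flat and still on the desk within the taped area (no part of it beyond the outer edge of the tape: its centre within 55 mm of the area's centre across the row and 345 mm along it), and the small tub, jar, rack and carton stand where they were (within 6 mm) (x of tub_centre in the frame of area_centre between -0.055 and 0.055 m and y of tub_centre in the frame of area_centre between -0.345 and 0.345 m and height (world z) of tub_centre below 0.034 m and angle between tub_centre's own z axis and vertical below 0.05 rad and linear speed of tub below 0.01 m/s and distance of each of small_tub, jar, rack, carton from where it was at the start of the episode below 0.006 m); the robot touches nothing.
It fails at once if the small tub, jar, rack or carton is touched by the swab tub or the robot, or moved more than 6 mm ((contact force between small_tub and tub above 0.3 N or contact force between small_tub and the arm above 0.3 N or contact force between small_tub and the fingers above 0.3 N or distance of small_tub from where it was at the start of the episode above 0.006 m) or (contact force between jar and tub above 0.3 N or contact force between jar and the arm above 0.3 N or contact force between jar and the fingers above 0.3 N or distance of jar from where it was at the start of the episode above 0.006 m) or (contact force between rack and tub above 0.3 N or contact force between rack and the arm above 0.3 N or contact force between rack and the fingers above 0.3 N or distance of rack from where it was at the start of the episode above 0.006 m) or (contact force between carton and tub above 0.3 N or contact force between carton and the arm above 0.3 N or contact force between carton and the fingers above 0.3 N or distance of carton from where it was at the start of the episode above 0.006 m)).
It fails at once if the swab tub is lifted (more than 15 mm) or tipped (more than 14 degrees) (height (world z) of tub_centre above 0.044 m or angle between tub_centre's own z axis and vertical above 0.25 rad).
It fails at once if the swab tub is shoved faster than 0.5 m/s (linear speed of tub above 0.5 m/s).
It also fails if it takes over 53 s, if anything falls off the work surface, if the arm or the gripper's body presses on something with over 40 N, if the wrist force passes 120 N, or if a joint passes its speed limit or range.

## Working session

There is one attempt and no reset: what is moved stays moved. The work goes in short steps, Python scripts to look and compute and a tool call to move; the robot and the scene stay as the last step left them, time stands still between calls to the robot, and variables do not carry over. Pictures are saved under pics/ and viewed, and the job is handed in when it is done.

Besides the shell and the picture viewer there is one more tool, called after "Call:" by a JSON object that holds its "op" and its "data". arm_command: Moves the arm, as the interface text tells. Its arguments: {"type":"object","properties":{"rows":{"type":"array"},"squeeze":{"type":"number"}},"required":["rows"]}

```bash
ls; mkdir -p pics
python3 - <<'E'
from cell import ctrl
import cv2,pickle
o=ctrl.get_obs();print({k:o[k] for k in('time_s','position','tcp_rot','opening','contact_force')})
for n in('scene','top'):
    p=ctrl.read_camera(n);cv2.imwrite(f'pics/{n}0.png',p['color']);pickle.dump(p,open(f'{n}0.pkl','wb'))
    print(n,p['fovy'],p['cx'],p['cy'],p['D'],p['T'])
    for t in('tub_centre','area_centre','small_tub','jar','rack','carton'):
        print(t,[(d['pixel'],round(d['p'],2)) for d in ctrl.tip_of(p,t)][:4],[(d['extent'],round(d['p'],2)) for d in (ctrl.spot_in(p,t) if t!='area_centre' else [])][:4])
E
```

```text
pics
{'time_s': 0.0, 'position': array([0.14629982, 0.50379092, 0.22605276]), 'tcp_rot': array([ 0.22083291,  1.55981665, -0.22312543]), 'opening': 0.9979181672246936, 'contact_force': array([-0.62543837,  0.00891432, -0.4678262 ])}
scene 54.546466433807566 316.76695307367356 201.5371709333873 [-0.06064739  0.          0.          0.          0.        ] [[-0.50729003  0.74078835 -0.44032879  0.87952132]
 [ 0.86169866  0.44284945 -0.24770906  0.25911754]
 [ 0.01149938 -0.50509106 -0.86298945  0.8646207 ]
 [ 0.          0.          0.          1.        ]]
tub_centre [([204.2, 364.7], 0.82), ([181.8, 275.5], 0.71), ([210.8, 444.6], 0.7)] [([255.9, 156.4, 44.4, 46.9], 0.94), ([411.8, 175.9, 65.6, 66.9], 0.77), ([333.2, 170.5, 65.0, 68.8], 0.57)]
area_centre [] []
small_tub [([313.0, 374.3], 0.79), ([179.6, 278.5], 0.32)] [([355.2, 286.3, 45.8, 42.7], 0.67)]
jar [([246.5, 268.5], 0.87)] [([249.8, 221.8, 34.6, 44.5], 0.75)]
rack [([219.4, 221.5], 0.84), ([183.2, 274.0], 0.7)] [([197.3, 189.1, 45.1, 51.9], 0.8)]
carton [([278.3, 320.4], 0.73), ([309.1, 372.6], 0.68)] [([295.4, 246.4, 47.9
[... 296 characters left out ...]
-9.73623159e-01  9.24698014e-01]
 [ 0.00000000e+00  0.00000000e+00  0.00000000e+00  1.00000000e+00]]
tub_centre [([212.7, 357.2], 0.8), ([274.3, 171.9], 0.77), ([148.5, 381.5], 0.56)] [([332.7, 185.3, 52.0, 53.2], 0.6), ([210.8, 191.5, 79.4, 78.2], 0.58), ([129.3, 241.3, 82.3, 72.4], 0.56), ([306.9, 123.1, 33.4, 43.8], 0.17)]
area_centre [([148.8, 257.8], 0.46)] []
small_tub [([152.9, 197.3], 0.59)] [([173.1, 127.3, 44.4, 41.5], 0.8)]
jar [([150.8, 322.6], 0.74)] [([305.0, 121.5, 35.5, 45.9], 0.64)]
rack [([148.8, 378.8], 0.77), ([154.5, 322.8], 0.58)] [([371.1, 118.8, 29.3, 48.9], 0.95), ([331.5, 184.3, 51.0, 53.5], 0.26)]
carton [([153.4, 259.4], 0.75)] [([238.3, 123.8, 43.3, 48.9], 0.66)]
```

View pics/scene0.png

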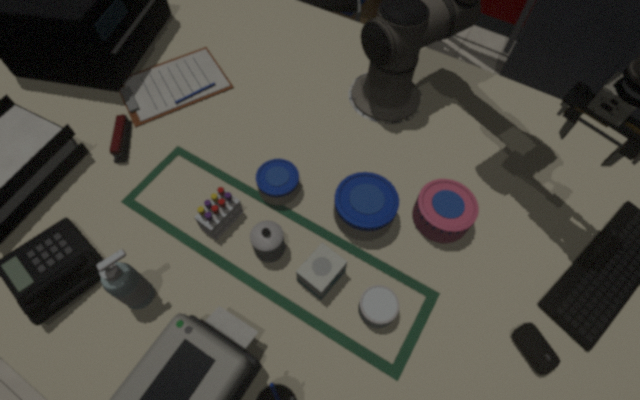

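View pics/top0.png

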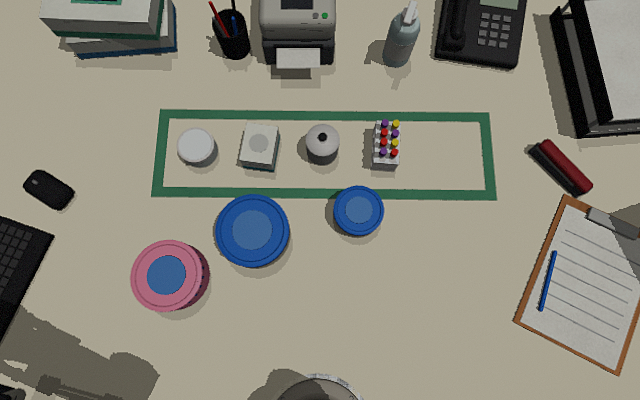

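The top view shows the target, the smaller blue tub, at about (col 358, row 211). The big blue and pink tubs are look-alikes. The row from left to right is small tub 197, carton 259, jar 322, rack 385, with the free place near col 445. Next I'll measure everything.

```bash
cat > h.py <<'E'
import numpy as np,cv2,pickle
def K(p):
    f=p['color'].shape[0]/2/np.tan(np.radians(p['fovy'])/2)
    return np.array([[f,0,p['cx']],[0,f,p['cy']],[0,0,1.]])
def ray(p,uv,T=None):
    T=np.array(p['T'] if T is None else T)
    q=cv2.undistortPoints(np.array(uv,float).reshape(-1,1,2),K(p),np.array(p['D'],float)).reshape(-1,2)
    return T[:3,3],np.c_[q,np.ones(len(q))]@T[:3,:3].T
def plane(p,uv,z,T=None):
    o,d=ray(p,uv,T);return o+d*((z-o[2])/d[:,2])[:,None]
def proj(p,X,T=None):
    T=np.linalg.inv(np.array(p['T'] if T is None else T))
    return cv2.projectPoints(np.array(X,float).reshape(-1,3),cv2.Rodrigues(T[:3,:3])[0],T[:3,3],K(p),np.array(p['D'],float))[0].reshape(-1,2)
def tri(pa,ua,pb,ub):
    oa,da=ray(pa,[ua]);ob,db=ray(pb,[ub]);A=np.c_[da[0],-db[0]]
    s=np.linalg.lstsq(A,ob-oa,rcond=None)[0];a=oa+da[0]*s[0];b=ob+db[0]*s[1];return (a+b)/2,np.linalg.norm(a-b)
E
python3 - <<'E'
from h import *
t=pickle.load(open('top0.pkl','rb'));s=pickle.load(open('scene0.pkl','rb'))
# tape corners by mask
for n,p in(('top',t),('scene',s)):
    c=cv2.cvtColor(p['color'],cv2.COLOR_BGR2HSV);m=cv2.inRange(c,(55,80,40),(90,255,255))
    nn,l,st,_=cv2.connectedComponentsWithStats(m)
    # join components in the row region
    m[:]=0
    for i in range(1,nn):
        if st[i,4]>150 and not(n=='top' and st[i,1]+st[i,3]<70): m[l==i]=255
    ys,xs=np.nonzero(m);W=plane(p,np.c_[xs,ys],0)[:,:2]
    r=cv2.minAreaRect(W.astype(np.float32));print(n,r,cv2.boxPoints(r).round(3).tolist())
P={}
for n,a,b in(('tub',(357.2,212.7),(275.5,181.8)),('small',(197.3,152.9),(374.3,313.)),('jar',(322.6,150.8),(268.5,246.5)),('rack',(385,148.8),(221.5,219.4)),('carton',(259.4,153.4),(320.4,278.3))):
    print(n,tri(t,a,s,b),plane(t,[a],0.029 if n=='tub' else 0),plane(s,[b],.029 if n=='tub' else 0))
# blue lid mask of tub
for n,p,bx in(('top',t,(325,180,392,245)),('scene',s,(250,150,305,205))):
    c=cv2.cvtColor(p['color'],cv2.COLOR_BGR2HSV);m=cv2.inRange(c,(100,120,30),(125,255,255))
    z=np.zeros_like(m);z[bx[1]:bx[3],bx[0]:bx[2]]=m[bx[1]:bx[3],bx[0]:bx[2]]
    cn=max(cv2.findContours(z,0,1)[0],key=cv2.contourArea);e=cv2.fitEllipse(cn);print(n,e,plane(p,[e[0]],.058),plane(p,[e[0]],.05))
    E=e
E
```

```text
top ((0.6019682884216309, -0.026318997144699097), (0.7996344566345215, 0.21825142204761505), 88.3991928100586) [[0.4819999933242798, -0.4230000078678131], [0.699999988079071, -0.42899999022483826], [0.722000002861023, 0.3700000047683716], [0.5040000081062317, 0.37599998712539673]]
scene ((0.6021913290023804, -0.02484583854675293), (0.7922258377075195, 0.21309517323970795), 88.41325378417969) [[0.48500001430511475, -0.4180000126361847], [0.6980000138282776, -0.42399999499320984], [0.7200000286102295, 0.36800000071525574], [0.5070000290870667, 0.37400001287460327]]
tub (array([ 0.45335717, -0.10114909,  0.02375041]), np.float64(0.005691018565007264)) [[ 0.45107117 -0.09798273  0.029     ]] [[ 0.45693345 -0.10164178  0.029     ]]
small (array([ 0.61431807,  0.27199146, -0.0123726 ]), np.float64(0.011129713382987183)) [[0.60794224 0.27358586 0.        ]] [[0.62045449 0.26682013 0.        ]]
jar (array([ 0.60761086, -0.02455399,  0.00238336]), np.float64(1.5976149137010424e-05)) [[ 0.60845837 -0.02460825  0.        ]] [[ 0.60686207 -0.02534575  0.        ]]
rack (array([ 0.60817345, -0.17018543,  0.00304714]), np.float64(0.006463912221934076)) [[ 0.61089812 -0.17374193  0.        ]] [[ 0.60624634 -0.16840351  0.        ]]
carton (array([ 0.60830252,  0.12441056, -0.00754851]), np.float64(0.00599996187318005)) [[0.60440084 0.12610778 0.        ]] [[0.61184233 0.12285135 0.        ]]
top ((358.1029968261719, 210.08694458007812), (48.788631439208984, 49.74564743041992), 105.67462921142578) [[ 0.45119114 -0.09702055  0.058     ]] [[ 0.45278794 -0.09790906  0.05      ]]
scene ((276.9931640625, 177.33961486816406), (34.92224884033203, 40.911075592041016), 82.21510314941406) [[ 0.45857839 -0.09329603  0.058     ]] [[ 0.45440351 -0.09679124  0.05      ]]
```

```bash
cat >> h.py <<'E'
from scipy.spatial.transform import Rotation as Ro
def rel(o,pos,jaw):
    """jaw: world angle (rad) of tool y axis, tool x down"""
    R=Ro.from_rotvec(o['tcp_rot']).as_matrix()
    x=np.array([0,0,-1.]);y=np.array([np.cos(jaw),np.sin(jaw),0]);z=np.cross(x,y)
    G=np.c_[x,y,z];d=R.T@(np.array(pos)-o['position'])
    return d.round(4),Ro.from_matrix(R.T@G).as_rotvec().round(4)
E
python3 - <<'E'
from h import *
from cell import ctrl
t=pickle.load(open('top0.pkl','rb'));s=pickle.load(open('scene0.pkl','rb'))
print('bigblue',plane(t,[(252,228),(217,230),(290,230)],.07),plane(s,[(367,196),],.07))
# rack top footprint corners in the top view (visible box 371..400 x 119..168): near edge at base
print('rack base near', plane(t,[(373,168),(398,170)],0),'rack top', plane(t,[(400,120),(400,165)],.06))
o=ctrl.get_obs();R=Ro.from_rotvec(o['tcp_rot']).as_matrix();print(R.round(3),o['joint_positions'])
im=t['color'].copy()
for z in(0,.058):
  for (c,r) in(((.453,-.0975),.055),((.58,-.321),.055)):
    a=np.linspace(0,6.283,60);q=np.c_[c[0]+r*np.cos(a),c[1]+r*np.sin(a),0*a+z]
    cv2.polylines(im,[proj(t,q).astype(int).reshape(-1,1,2)],True,(0,0,255),1)
cv2.imwrite('pics/t1.png',cv2.resize(im[90:300,120:520],None,fx=2,fy=2))
E
```

```text
bigblue [[0.41408369 0.12977602 0.07      ]
 [0.41113905 0.20324623 0.07      ]
 [0.40843467 0.04965821 0.07      ]] [[0.39893569 0.1267163  0.07      ]]
rack base near [[ 0.56353709 -0.14278511  0.        ]
 [ 0.55757973 -0.20144363  0.        ]] rack top [[ 0.65764409 -0.20027755  0.06      ]
 [ 0.5509022  -0.19355742  0.06      ]]
[[-0.     0.279  0.96 ]
 [ 0.     0.96  -0.279]
 [-1.     0.    -0.   ]] [ 1.14200181e+00  3.42047200e-01  1.52412157e+00  5.56363927e-05
  1.27538822e+00 -1.46005135e-01]
```

View pics/t1.png

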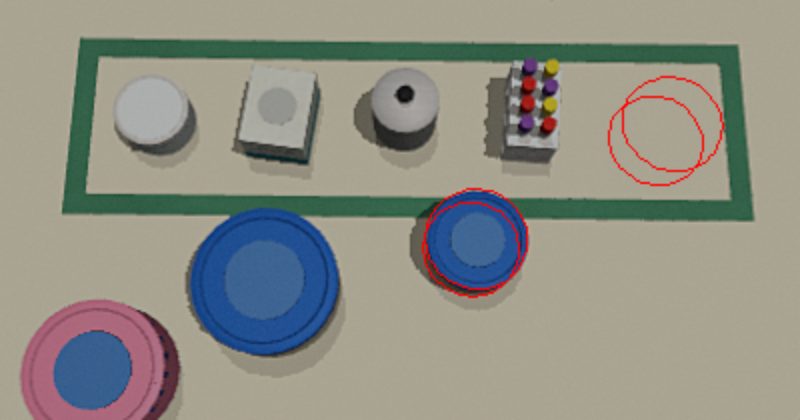

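The overlay fits the tub and puts the planned spot clear of the rack, whose right edge is at y ≈ -0.20. The plan is to push along -y to y ≈ -0.32, then along +x into the row.

Run:
```python
from h import *
from cell import ctrl
print(rel(ctrl.get_obs(),(.4535,-.015,.18),0))
```

```text
(array([ 0.0467, -0.4129,  0.4397]), array([ 1.288e+00, -1.000e-04, -0.000e+00]))
```

Call:
{"op": "arm_command", "data": {"rows": [[[0.0467,-0.4129,0.4397,1.288,0,0,0.06],[0.0467,-0.4129,0.4397,1.288,0,0,0.06],[0.0467,-0.4129,0.4397,1.288,0,0,0.06],[0.0467,-0.4129,0.4397,1.288,0,0,0.06],[0.0467,-0.4129,0.4397,1.288,0,0,0.06],[0.0467,-0.4129,0.4397,1.288,0,0,0.06],[0.0467,-0.4129,0.4397,1.288,0,0,0.06],[0.0467,-0.4129,0.4397,1.288,0,0,0.06],[0.0467,-0.4129,0.4397,1.288,0,0,0.06],[0.0467,-0.4129,0.4397,1.288,0,0,0.06],[0.0467,-0.4129,0.4397,1.288,0,0,0.06],[0.0467,-0.4129,0.4397,1.288,0,0,0.06],[0.0467,-0.4129,0.4397,1.288,0,0,0.06],[0.0467,-0.4129,0.4397,1.288,0,0,0.06],[0.0467,-0.4129,0.4397,1.288,0,0,0.06],[0.0467,-0.4129,0.4397,1.288,0,0,0.06],[0.0467,-0.4129,0.4397,1.288,0,0,0.06],[0.0467,-0.4129,0.4397,1.288,0,0,0.06],[0.0467,-0.4129,0.4397,1.288,0,0,0.06],[0.0467,-0.4129,0.4397,1.288,0,0,0.06]]]}}

```text
time_s: 2.87
position: [0.4531, -0.0139, 0.1803]
tcp_rot: [1.208, 1.21, -1.208]
contact_force: [0.1, -0.5, 0.5]
opening: 0.656
```

Run:
```python
from h import *
from cell import ctrl
o=ctrl.get_obs();print(o['time_s'],o['position'],o['opening'],rel(o,(.4535,-.015,.036),0))
p=ctrl.read_camera('wrist');cv2.imwrite('pics/w1.png',p['color'])
T=np.eye(4);T[:3,:3]=Ro.from_rotvec(o['tcp_rot']).as_matrix();T[:3,3]=o['position'];T=T@p['T_tool_cam']
pickle.dump((p,T),open('w1.pkl','wb'));print(T.round(3))
print([(d['pixel'],d['p'],plane(p,[d['pixel'][::-1]],.029,T)) for d in ctrl.tip_of(p,'tub_centre')])
```

```text
2.8667 [ 0.45307951 -0.01393303  0.1802647 ] 0.6555848718948286 (array([0.1443, 0.0004, 0.0011]), array([ 0.0017, -0.0002, -0.0002]))
[[ 1.     0.001  0.002  0.453]
 [ 0.001 -0.958 -0.287  0.064]
 [ 0.002  0.287 -0.958  0.339]
 [ 0.     0.     0.     1.   ]]
[([259.8, 321.2], 0.96, array([[ 0.45231767, -0.09767016,  0.029     ]]))]
```

View pics/w1.png

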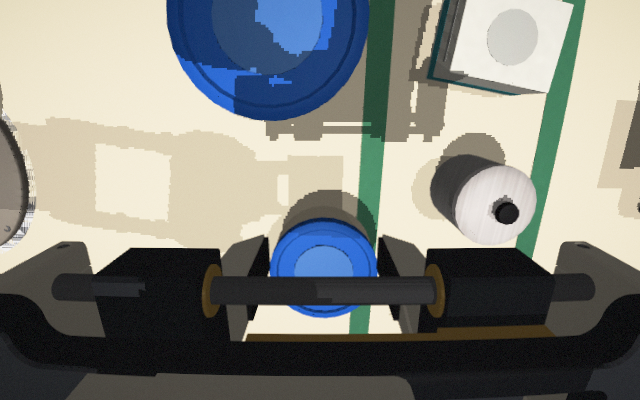

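The wrist view puts the target tub at (320, 270), centred between the jaws, with the big blue tub clear behind. Descending now.

Call:
{"op": "arm_command", "data": {"rows": [[[0.03,0,0,0,0,0,0.06],[0.06,0,0,0,0,0,0.06],[0.09,0,0,0,0,0,0.06],[0.12,0,0,0,0,0,0.06],[0.144,0,0,0,0,0,0.06],[0.144,0,0,0,0,0,0.06],[0.144,0,0,0,0,0,0.06]]]}}

```text
time_s: 3.55
position: [0.4529, -0.0145, 0.0357]
tcp_rot: [1.208, 1.212, -1.21]
contact_force: [0.6, 0.4, 0.5]
opening: 0.655
```

Call:
{"op": "arm_command", "data": {"rows": [[[0,0,0.005,0,0,0,0.06],[0,0,0.01,0,0,0,0.06],[0,0,0.015,0,0,0,0.06],[0,0,0.02,0,0,0,0.06],[0,0,0.025,0,0,0,0.06],[0,0,0.03,0,0,0,0.06],[0,0,0.035,0,0,0,0.06],[0,0,0.04,0,0,0,0.06],[0,0,0.045,0,0,0,0.06],[0,0,0.05,0,0,0,0.06],[0,0,0.055,0,0,0,0.06],[0,0,0.06,0,0,0,0.06]]]}}

```text
time_s: 4.55
position: [0.4535, -0.0754, 0.036]
tcp_rot: [1.209, 1.209, -1.209]
contact_force: [0.3, 3.5, 2.7]
opening: 0.652
```

Run:
```python
from h import *
from cell import ctrl
o=ctrl.get_obs();print(o['time_s'],o['position'],o['opening'],o['contact_force'])
p=ctrl.read_camera('wrist');cv2.imwrite('pics/w2.png',p['color'])
T=np.eye(4);T[:3,:3]=Ro.from_rotvec(o['tcp_rot']).as_matrix();T[:3,3]=o['position'];T=T@p['T_tool_cam']
print([(d['pixel'],d['p'],plane(p,[d['pixel'][::-1]],.029,T)) for d in ctrl.tip_of(p,'tub_centre')])
p=ctrl.read_camera('top');cv2.imwrite('pics/t2.png',p['color'])
```

```text
4.55 [ 0.4534586  -0.07543066  0.03598596] 0.6523257378857168 [0.27595184 3.50706023 2.74822645]
[]
```

View pics/t2.png

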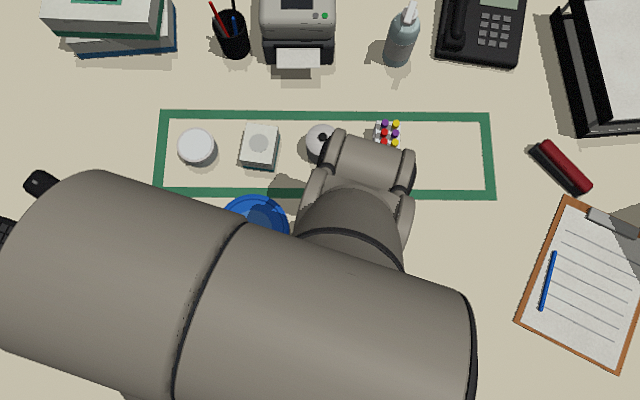

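View pics/w2.png

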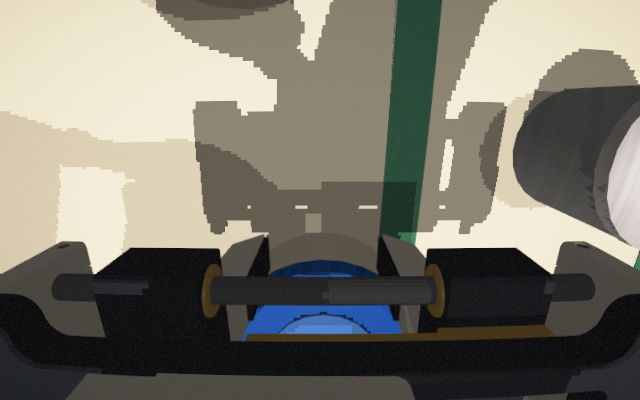

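Contact confirmed: the pushing force is 3.5 N and the tub is cradled between the fingers. Continuing along -y.

Call:
{"op": "arm_command", "data": {"rows": [[[0,0,0.006,0,0,0,0.06],[0,0,0.014,0,0,0,0.06],[0,0,0.024,0,0,0,0.06],[0,0,0.034,0,0,0,0.06],[0,0,0.044,0,0,0,0.06],[0,0,0.054,0,0,0,0.06],[0,0,0.064,0,0,0,0.06],[0,0,0.074,0,0,0,0.06],[0,0,0.084,0,0,0,0.06],[0,0,0.094,0,0,0,0.06],[0,0,0.104,0,0,0,0.06],[0,0,0.114,0,0,0,0.06],[0,0,0.124,0,0,0,0.06],[0,0,0.134,0,0,0,0.06],[0,0,0.144,0,0,0,0.06],[0,0,0.154,0,0,0,0.06],[0,0,0.164,0,0,0,0.06],[0,0,0.174,0,0,0,0.06],[0,0,0.182,0,0,0,0.06],[0,0,0.187,0,0,0,0.06]]]}}

```text
time_s: 6.37
position: [0.4536, -0.2632, 0.036]
tcp_rot: [1.21, 1.209, -1.209]
contact_force: [-0.0, 2.2, -0.8]
opening: 0.654
```

Call:
{"op": "arm_command", "data": {"rows": [[[0,0,0,0,0,0,0.06],[0,0,-0.01,0,0,0,0.06],[0,0,-0.025,0,0,0,0.06],[-0.03,0,-0.04,0,0,0,0.06],[-0.06,0,-0.04,0,0,0,0.06],[-0.09,0,-0.04,0,0,0,0.06],[-0.12,0,-0.04,0,0,0,0.06],[-0.14,0,-0.04,0,0,0,0.06],[-0.14,0,-0.04,0,0,0,0.06],[-0.14,0,-0.04,0,0,0,0.06]]]}}

```text
time_s: 7.2
position: [0.4538, -0.2206, 0.1768]
tcp_rot: [1.208, 1.208, -1.207]
contact_force: [-0.0, 0.4, -0.7]
opening: 0.654
```

Run:
```python
from h import *
from cell import ctrl
o=ctrl.get_obs();print(o['time_s'],o['position'],o['opening'],o['contact_force'])
p=ctrl.read_camera('wrist');cv2.imwrite('pics/w3.png',p['color'])
T=np.eye(4);T[:3,:3]=Ro.from_rotvec(o['tcp_rot']).as_matrix();T[:3,3]=o['position'];T=T@p['T_tool_cam']
print([(d['pixel'],d['p'],plane(p,[d['pixel'][::-1]],.029,T)) for d in ctrl.tip_of(p,'tub_centre')])
for n in('top','scene'):
    p=ctrl.read_camera(n);cv2.imwrite(f'pics/{n}3.png',p['color'])
    print(n,[(d['pixel'],d['p'],plane(p,[d['pixel'][::-1]],.029)) for d in ctrl.tip_of(p,'tub_centre')])
```

```text
7.2 [ 0.45381458 -0.22064135  0.17680239] 0.6537170016984075 [-0.03855801  0.3939226  -0.73722171]
[]
top [([152.3, 201.9], 0.61, array([[0.59890004, 0.25449597, 0.029     ]]))]
scene [([145.9, 208.0], 0.67, array([[ 0.453869  , -0.32512379,  0.029     ]])), ([207.4, 366.6], 0.6, array([[0.40424011, 0.1339346 , 0.029     ]])), ([211.9, 443.0], 0.56, array([[0.31794239, 0.3035792 , 0.029     ]]))]
```

View pics/w3.png

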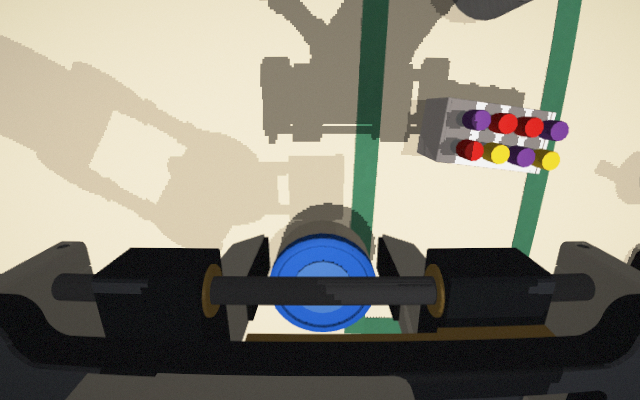

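View pics/top3.png

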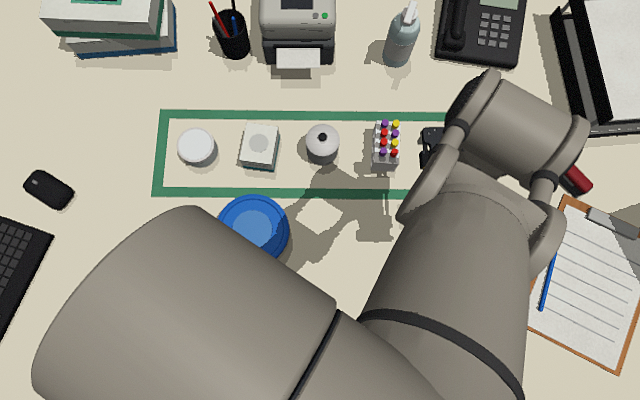

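Run:
```python
from h import *
from cell import ctrl
o=ctrl.get_obs()
p=ctrl.read_camera('wrist')
T=np.eye(4);T[:3,:3]=Ro.from_rotvec(o['tcp_rot']).as_matrix();T[:3,3]=o['position'];T=T@p['T_tool_cam']
print(plane(p,[(323,283)],.058,T))
# rack right edge seen from here at top & base
print('rack',plane(p,[(418,155),(443,163),(538,174)],.0,T),plane(p,[(443,163)],.05,T))
print(rel(o,(.37,-.323,.177),np.pi/2))
```

```text
[[ 0.45379377 -0.31298513  0.058     ]]
rack [[ 0.55583784 -0.19295284  0.        ]
 [ 0.58400959 -0.20149457  0.        ]
 [ 0.69427328 -0.21304665  0.        ]] [[ 0.56452554 -0.19288886  0.05      ]]
(array([-0.0022, -0.0831,  0.1015]), array([-1.5706e+00, -2.7000e-03,  3.0000e-04]))
```

Call:
{"op": "arm_command", "data": {"rows": [[[0,-0.083,0.0985,-1.5706,0,0,0.06],[0,-0.083,0.0985,-1.5706,0,0,0.06],[0,-0.083,0.0985,-1.5706,0,0,0.06],[0,-0.083,0.0985,-1.5706,0,0,0.06],[0,-0.083,0.0985,-1.5706,0,0,0.06],[0,-0.083,0.0985,-1.5706,0,0,0.06],[0,-0.083,0.0985,-1.5706,0,0,0.06],[0,-0.083,0.0985,-1.5706,0,0,0.06],[0,-0.083,0.0985,-1.5706,0,0,0.06],[0,-0.083,0.0985,-1.5706,0,0,0.06],[0,-0.083,0.0985,-1.5706,0,0,0.06],[0,-0.083,0.0985,-1.5706,0,0,0.06],[0,-0.083,0.0985,-1.5706,0,0,0.06],[0,-0.083,0.0985,-1.5706,0,0,0.06],[0,-0.083,0.0985,-1.5706,0,0,0.06],[0,-0.083,0.0985,-1.5706,0,0,0.06],[0,-0.083,0.0985,-1.5706,0,0,0.06]]]}}

```text
time_s: 8.97
position: [0.3704, -0.3205, 0.1758]
tcp_rot: [0.002, 1.571, -0.002]
contact_force: [0.2, 1.0, 1.1]
opening: 0.654
```

Run:
```python
from h import *
from cell import ctrl
o=ctrl.get_obs();print(o['time_s'],o['position'],o['joint_positions'])
p=ctrl.read_camera('wrist');cv2.imwrite('pics/w4.png',p['color'])
T=np.eye(4);T[:3,:3]=Ro.from_rotvec(o['tcp_rot']).as_matrix();T[:3,3]=o['position'];T=T@p['T_tool_cam']
print([(d['pixel'],d['p'],plane(p,[d['pixel'][::-1]],.029,T)) for d in ctrl.tip_of(p,'tub_centre')])
print(rel(o,(.371,-.32,.036),np.pi/2))
```

```text
8.9667 [ 0.37043685 -0.32047882  0.17581961] [-8.69893961e-01  3.28165007e-01  1.69637524e+00  1.08577628e-04
  1.11746529e+00 -2.43806906e+00]
[([260.8, 321.6], 0.97, array([[ 0.45415999, -0.32209713,  0.029     ]]))]
(array([0.1398, 0.0004, 0.0006]), array([-0.0027, -0.0002, -0.0004]))
```

View pics/w4.png

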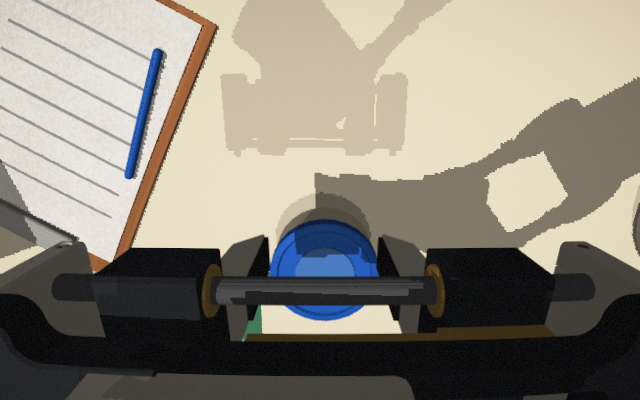

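The wrist view shows the tub at (321, 270), centred ahead of the jaws at (0.454, -0.322). Descending and pushing along +x.

Call:
{"op": "arm_command", "data": {"rows": [[[0.03,0,0,0,0,0,0.06],[0.06,0,0,0,0,0,0.06],[0.09,0,0,0,0,0,0.06],[0.12,0,0,0,0,0,0.06],[0.14,0,0,0,0,0,0.06],[0.14,0,0,0,0,0,0.06],[0.14,0,0,0,0,0,0.06]]]}}

```text
time_s: 9.65
position: [0.3702, -0.3202, 0.0356]
tcp_rot: [0.002, 1.572, 0.001]
contact_force: [-0.7, -0.5, -0.4]
opening: 0.657
```

Call:
{"op": "arm_command", "data": {"rows": [[[0,0,0.006,0,0,0,0.06],[0,0,0.012,0,0,0,0.06],[0,0,0.017,0,0,0,0.06],[0,0,0.022,0,0,0,0.06],[0,0,0.027,0,0,0,0.06],[0,0,0.032,0,0,0,0.06],[0,0,0.037,0,0,0,0.06],[0,0,0.044,0,0,0,0.06],[0,0,0.052,0,0,0,0.06],[0,0,0.06,0,0,0,0.06],[0,0,0.068,0,0,0,0.06],[0,0,0.076,0,0,0,0.06],[0,0,0.084,0,0,0,0.06],[0,0,0.092,0,0,0,0.06],[0,0,0.1,0,0,0,0.06],[0,0,0.1,0,0,0,0.06]]]}}

```text
time_s: 10.98
position: [0.4726, -0.3207, 0.036]
tcp_rot: [-0.001, 1.569, -0.0]
contact_force: [-0.6, 0.5, 0.5]
opening: 0.659
```

Run:
```python
from h import *
from cell import ctrl
o=ctrl.get_obs();print(o['time_s'],o['position'],o['contact_force'])
p=ctrl.read_camera('wrist');cv2.imwrite('pics/w5.png',p['color'])
for n in ('top','scene'):
    p=ctrl.read_camera(n);cv2.imwrite(f'pics/{n}5.png',p['color'])
    print(n,[(d['pixel'],d['p'],plane(p,[d['pixel'][::-1]],.029)) for d in ctrl.tip_of(p,'tub_centre')])
```

```text
10.9833 [ 0.47262931 -0.32071267  0.035979  ] [-0.59822821  0.48335838  0.54354846]
top [([272.6, 170.1], 0.79, array([[0.32701339, 0.30979079, 0.029     ]]))]
scene [([207.1, 441.9], 0.82, array([[0.30640751, 0.29616935, 0.029     ]])), ([164.7, 193.1], 0.79, array([[ 0.52385609, -0.31943483,  0.029     ]])), ([204.7, 366.4], 0.74, array([[0.39758292, 0.13001699, 0.029     ]]))]
```

View pics/w5.png

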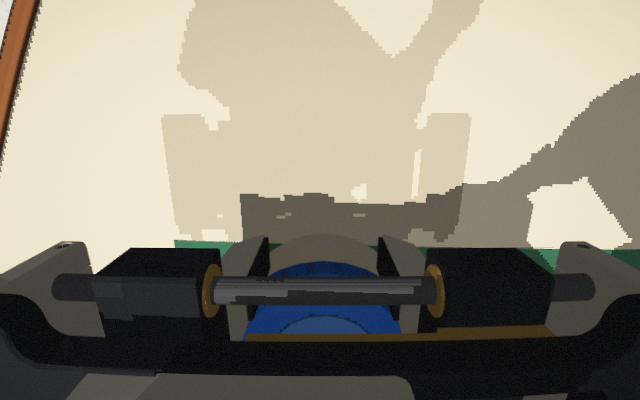

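View pics/scene5.png

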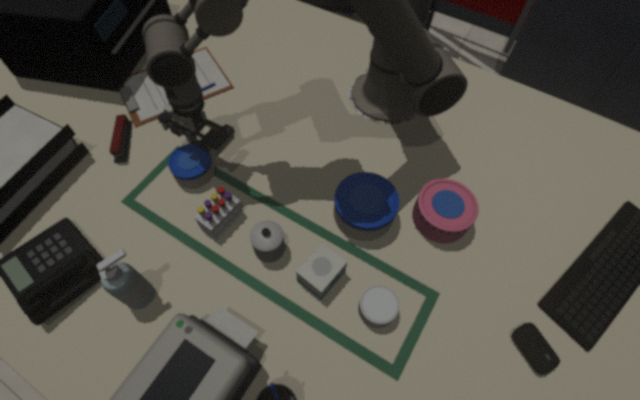

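The scene view shows the tub at (193, 163), crossing the front tape and clear of the rack at (220, 210). About 55 mm more to go.

Call:
{"op": "arm_command", "data": {"rows": [[[0,0,0.005,0,0,0,0.06],[0,0,0.012,0,0,0,0.06],[0,0,0.019,0,0,0,0.06],[0,0,0.026,0,0,0,0.06],[0,0,0.033,0,0,0,0.06],[0,0,0.04,0,0,0,0.06],[0,0,0.046,0,0,0,0.06],[0,0,0.051,0,0,0,0.06],[0,0,0.055,0,0,0,0.06],[0,0,0.055,0,0,0,0.06]]]}}

```text
time_s: 12.07
position: [0.5266, -0.3205, 0.0361]
tcp_rot: [-0.0, 1.57, -0.0]
contact_force: [0.6, -0.0, -0.2]
opening: 0.653
```

Call:
{"op": "arm_command", "data": {"rows": [[[0,0,-0.01,0,0,0,0.06],[0,0,-0.03,0,0,0,0.06],[0,0,-0.06,0,0,0,0.06],[0,0,-0.09,0,0,0,0.06],[-0.03,0,-0.12,0,0,0,0.06],[-0.07,0,-0.15,0,0,0,0.06],[-0.11,0,-0.17,0,0,0,0.06],[-0.15,0,-0.17,0,0,0,0.06],[-0.15,0,-0.17,0,0,0,0.06],[-0.15,0,-0.17,0,0,0,0.06]]]}}

```text
time_s: 12.9
position: [0.3566, -0.3224, 0.1899]
tcp_rot: [-0.005, 1.565, -0.006]
contact_force: [0.8, -0.0, 0.4]
opening: 0.651
```

Run:
```python
from h import *
from cell import ctrl
o=ctrl.get_obs();print(o['time_s'],o['position'],o['contact_force'])
for n in ('top','scene'):
    p=ctrl.read_camera(n);cv2.imwrite(f'pics/{n}6.png',p['color'])
    for t in('tub_centre','rack','small_tub','jar','carton'):
        print(n,t,[(d['pixel'],round(d['p'],2),plane(p,[d['pixel'][::-1]],.029 if t[0]=='t' else 0).round(3)) for d in ctrl.tip_of(p,t)])
```

```text
12.9 [ 0.35659647 -0.32241811  0.1898985 ] [ 0.80475094 -0.03521397  0.4249939 ]
top tub_centre [([154.7, 451.5], 0.85, array([[ 0.583, -0.32 ,  0.029]])), ([271.8, 169.7], 0.64, array([[0.329, 0.311, 0.029]]))]
top rack [([150.1, 381.4], 0.78, array([[ 0.608, -0.165,  0.   ]]))]
top small_tub [([151.7, 200.5], 0.74, array([[0.611, 0.266, 0.   ]]))]
top jar [([151.2, 323.1], 0.64, array([[ 0.607, -0.026,  0.   ]]))]
top carton [([149.6, 260.0], 0.67, array([[0.614, 0.125, 0.   ]]))]
scene tub_centre [([211.0, 440.2], 0.96, array([[0.319, 0.297, 0.029]])), ([178.0, 177.0], 0.93, array([[ 0.578, -0.328,  0.029]])), ([204.1, 364.9], 0.92, array([[0.398, 0.126, 0.029]]))]
scene rack [([219.6, 219.8], 0.69, array([[ 0.609, -0.172,  0.   ]]))]
scene small_tub [([310.3, 377.1], 0.95, array([[0.612, 0.27 , 0.   ]]))]
scene jar [([249.2, 270.0], 0.9, array([[ 0.611, -0.018,  0.   ]]))]
scene carton [([275.0, 319.5], 0.61, array([[0.606, 0.117, 0.   ]]))]
```

View pics/top6.png

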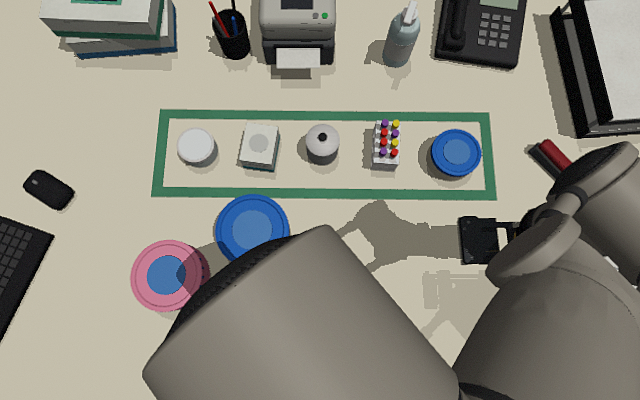

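View pics/scene6.png

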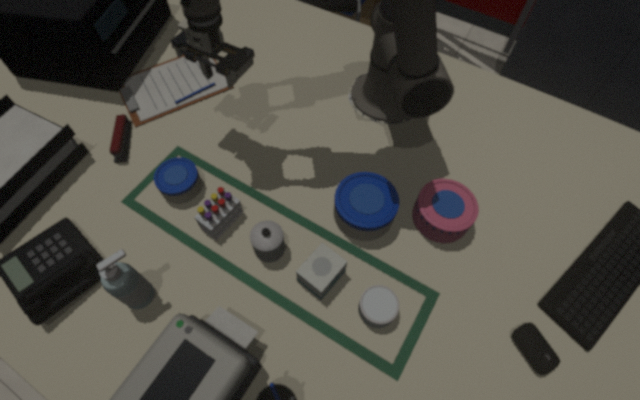

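Both views show the tub inside the tape, at (456, 152) in the top view and (177, 177) in the scene view. The supplies look unmoved and the gripper is clear at z = 0.19.

Run:
```python
from cell import ctrl
print(ctrl.job_done(), ctrl.get_obs()['time_s'])
```

```text
the job is handed in; nothing more can be done
the job is handed in; nothing more can be done
```

The swab tub now stands inside the green tape, in the free place to the right of the rack. I slid it there flat in two slow pushes, about 0.12 m/s at most: sideways along -y, then straight in along +x. The fingers were part open so they cradled it. I then backed the gripper well clear and handed the job in; the clock last read about 13 s, against the 53 s limit.

- **Tub position:** the last pictures put it at about (0.58, -0.32). That is roughly 12 mm in front of the area's centre line and 0.30 m along it, against limits of 55 mm and 0.345 m. The top and scene views differ by 5 to 8 mm.
- **Clearance:** the tub stands about 60 mm from the rack, and the pushing forces I read stayed under 5 N.
- **Other supplies:** I saw no movement between the first and last pictures. The network's readings for the four scatter by up to about 10 mm between pictures, so they can't prove the 6 mm limit. The pictures and forces showed no sign of contact.

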